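# Nest the spare medicine tote

### The job

Two grey stack-nest medicine totes are on the dispensary desk: one stands in a low steel tray, the other, with a carry bar, stands beside it. Pick up the one with the bar, turn it the half turn that lets it nest, and lower it into the one in the tray until its feet are fully home at the bottom of the notches, level, and let go. Feel it in gently, never forcing it, keep it upright, and leave the other things on the desk where they are.

Things in the scene. Friction and masses are not known exactly. Their poses are not given: they have to be found in the camera images.
- tote: the loose grey plastic tote with the carry bar, empty, 0.36 to 0.63 kg. Origin: centre of its underside; x along its length, z up. Flared: underside 150 x 104 mm, rim 198 x 152 mm, 90 mm high. At the start it stands about half a turn (within 1 rad) from the way round in which it nests. Nested, it has 2 mm of play along x and 3 mm along y each way
- tote_bar (a point): centre of the tote's straight carry bar, 124 mm above its underside, midway along the tote; the bar runs along the tote's x, is 14 mm thick (along y), 16 mm tall and free over 170 mm, with 26 mm of air between the bar and the rim level
- tote_wide_end (a point): point on the tote's underside 45 mm from its origin along its +x, between its two wide feet. Block feet stick out of the long sides, out to y = +-78 mm, 30 mm tall, undersides flush with the tote's underside: a wide foot on each side over x = +27 to +63 mm, a narrow foot on each side over x = -36 to -14 mm
- tray: the fixed steel tray, 206 x 140 mm, rim 14 mm high. Origin: centre of its underside; z up. The lower tote (grey, same flared shape, no bar, empty, not measured) stands in it, lengthwise along the tray's x, centred in y, but with play: its middle lies anywhere from -20 to +20 mm along the tray's x from the tray's origin, held there by about 9 N of friction
- rim_level (a point): point on the tray's z axis, 94 mm up, level with the lower tote's flat rim. With the tote turned the wrong way, or its feet not over the notches, the feet rest on the rim here, the tote's underside at this height; both parts are stiff, so a millimetre of pushing there is some 20 N
- seat (a point): point on the tray's z axis, 44 mm up, level with the bottoms of the notches: the tote's underside is at this height when it is fully home. The notches are upright, open at the top, two in each long side of the lower tote, 2 mm longer than the foot at each end; nested, the tote's x points along the tray's x
- notch_wide_side (a point): fixed point on the tray at its seat height, 45 mm towards its +x: the end where the lower tote's wide notches are. Measured from the lower tote's middle, wherever that is, the wide notches span x = +25 to +65 mm and the narrow ones x = -38 to -12 mm
- amber_jar: small brown glass jar, 44 mm across, 75 mm tall, between the two totes; origin at the centre of its underside; to be left alone
- pill_bottle: small white bottle, 40 mm across, 70 mm tall, between the two totes; origin at the centre of its underside; to be left alone
- medicine_carton: paper carton 60 x 110 x 45 mm, beyond the totes; origin at the centre of its underside; to be left alone
- sanitizer: clear bottle 64 mm across, 170 mm tall, beyond the totes; origin at the centre of its underside; to be left alone
- glass_jar: glass jar 80 mm across, 100 mm tall, beyond the totes; origin at the centre of its underside; to be left alone
- test_kit_box: cardboard box 120 x 70 x 50 mm, to the left; origin at the centre of its underside; to be left alone
- steel_mug: steel mug 72 mm across (plus its handle), 90 mm tall, to the right; origin at the centre of its underside; to be left alone

How it is judged:
By the outcome, as a careful person would: the job done as asked, in the order asked, and still so for the second after the job is handed in, with the robot touching nothing.
It also fails if it takes over 72 s, if anything falls off the work surface, if the arm or the gripper's body presses on something with over 40 N, if the wrist force passes 120 N, or if a joint passes its speed limit or range.

### The arm

A 6-joint arm with a two-finger parallel gripper is mounted at the origin on the work surface. World frame = base frame: x ahead of the robot, y to its left, z up, the work surface at z = 0. Lengths are in mm, angles in rad, forces in N, time in s.
With the tool pointing down it reaches from about 275 to 750 mm from the base axis. Payload 10.2 kg.
Tool frame: the origin (TCP) lies at the very end of the fingers, on their centre line; the grasp point (between the pads) lies 19 mm behind it; z points along the fingers, y is the line along which they close (so a half turn about z gives the same grasp; the last joint's range is limited). The gripper opens to 85 mm and grips with 20 to 120 N. Pads are 22 mm wide; open, the fingers measure 114 mm over their backs; the gripper's body (76 mm by 85 mm) begins 54 mm behind the grasp point. The pads swing forward as they close: fully open they stand 13 mm farther back than shut.
Start: joints at [1.03, 0.313, 1.498, -0, 1.331, -0.223], TCP at [164.063, 498.713, 231.294] pointing down, gripper open.
Joint ranges: [-2.94, 2.94], [-0.97, 2.17], [0.19, 2.56], [-1.23, 4.37], [0.02, 3.11], [-2.88, 2.88]. Speed limits (rad/s): [2.39, 2.39, 3.01, 3.14, 3.14, 3.14].

### API

Orientations are given as a unit quaternion [w, x, y, z].
In Python, from rig import * gives the robot as it stands. The module is installed in compiled form; this text tells all that it offers.
- The arm moves only by the shell command python3 -m crank 'ROWS' [FORCE]. ROWS is JSON, a list that holds one entry, the list of rows, each a list of 7 numbers: the shift along the tool's x, y, z in units of 25 mm (1.0 is 25 mm), then the turn, a rotation vector about the tool's x, y, z in units of 8 degrees (1.0 is 8 degrees), then the finger opening in mm, from 0 to 85.4. A call has exactly 8 rows; each row shifts and turns the commanded pose from where the row before left it, along the tool's axes as they then stand; what a row does not reach is not made up. A row lasts 1/10 s, in which the tool goes at most 50 mm and 8.59 degrees, less where a joint would pass 70% of its speed; a pose out of reach is approached as far as the arm can. A call is refused whole if a number of a shift passes 1 or a number of a turn 1, either way. A call with a gripper value outside its range is refused whole. The fingers move at their own pace and stop on an object; FORCE is the grip in N (left out, the last holds). Time passes only in rows, so rows that do not move let the fingers close, or fill a call up. It gives the time, the measured TCP pose, the force, the opening and the grip force at its end, in the units of the state.
- sense(): the state, without advancing time (a new reading comes with each control period).
- capture(name): name is "side" or "top" or "wrist"; returns the picture (480x640x3 uint8, blue, green, red); there is no depth.
- camera_model(name): a dict with "fx", "fy", "cx", "cy" (pixels), "k1" (the pictures are not rectified: a ray, as slopes to the right and down, at radius r is drawn at 1 + k1 r^2 times it, then the intrinsics apply), "world_from_camera" (4x4, takes a point from camera to world coordinates); the wrist camera has in their place "T_tool_cam" (4x4, takes a point from camera to tool coordinates, whose origin is the TCP and whose axes are the flange's). Camera axes: x right, y up, looking along -z (the intrinsics and any distortion apply to the point x, -y, -z); pixel columns grow to the right and rows downward; lengths in mm; the calibration is good to about 2 mm. A picture is of the moment at which its call begins: read the wrist's pose just before it. camera_model takes no time and is no camera call.
- finish_job(): hands the job in; it is judged then, once.
The state is a dict: "time_s": time; "joints": joint angles; "dq": joint speeds; "tau": joint torques, N m; "eef_pos": TCP position; "ee_rot": TCP orientation; "force": force on the tool from outside, world axes, zero at the start; "wrist_torque": the same for the moment, N m; "grip_width": opening from 0.0 (shut) to 1.0 (fully open); "grip_force": force on a finger pad.
Only numpy, scipy, OpenCV 4.12 (cv2) and the standard library are available. Lean on these libraries where they do the work, as an engineer would, in place of code of your own. Each camera call takes 0.05 s, during which the arm holds its last target. There are 200 camera calls.

## Working session

There is one attempt and no reset: what is moved stays moved. The work goes in short steps, Python scripts to look and compute and a shell command to move; the robot and the scene stay as the last step left them, time stands still between calls to the robot, and variables do not carry over. Pictures are saved under pics/ and viewed, at most 10 in all, crops included, and the job is handed in when it is done.

```bash
mkdir -p pics; python3 - <<'E'
from rig import *
import cv2
s=sense();print(s)
for n in("top","side","wrist"):
    cv2.imwrite(f"pics/{n}0.png",capture(n));print(n,camera_model(n))
E
```

```text
{'time_s': 0.0, 'joints': array([ 1.02960456e+00,  3.13427365e-01,  1.49846347e+00, -1.79116977e-05,
        1.33093689e+00, -2.23396964e-01]), 'dq': array([-0.00070988, -0.00077758,  0.00098694,  0.00045443, -0.00062157,
        0.00054926]), 'tau': array([-6.63240407e-04, -4.12263393e+01, -2.59738898e+01, -2.25322924e-04,
        4.16923678e-03, -1.84536486e-05]), 'eef_pos': array([163.9288647 , 498.48457075, 230.73670794]), 'ee_rot': array([-2.22300851e-04,  1.58227461e-01,  9.87402496e-01, -5.76199550e-04]), 'force': array([-0.32895546,  0.23548418, -0.09022508]), 'wrist_torque': array([-0.00251214, -0.03027849, -0.02585272]), 'grip_force': 0.0, 'grip_width': 0.9994094230494813}
top {'fx': 579.6558883226198, 'fy': 579.6558883226198, 'cx': 318.645858210599, 'cy': 240.20301610039695, 'k1': -0.10636969424005843, 'world_from_camera': array([[-1.74800728e-02,  9.82606998e-01, -1.84872752e-01,
         3.36640973e+02],
       [-9.99843016e-01, -1.66429380e-02,  6.07910782e-03,
         8.12164785e+00],
       [ 2.89654815e-03,  1.84949993e-01,  9.82743664e-01,
         1.54913128e+03],
[... 379 characters left out ...]
48e-01,
         1.09181847e+03],
       [ 8.66564028e-03,  8.34668958e-01,  5.50683791e-01,
         8.29471703e+02],
       [ 0.00000000e+00,  0.00000000e+00,  0.00000000e+00,
         1.00000000e+00]])}
wrist {'fx': 366.49155088540425, 'fy': 366.49155088540425, 'cx': 317.09873586313296, 'cy': 238.35038340972747, 'k1': -0.04214455262944157, 'T_tool_cam': array([[ 8.81394655e-05,  9.62100526e-01,  2.72695011e-01,
         6.86015999e+01],
       [ 9.99999978e-01, -3.27761006e-05, -2.07578275e-04,
        -4.71428030e-01],
       [-1.90773288e-04,  2.72695024e-01, -9.62100508e-01,
        -1.42157878e+02],
       [ 0.00000000e+00,  0.00000000e+00,  0.00000000e+00,
         1.00000000e+00]])}
```

View pics/top0.png

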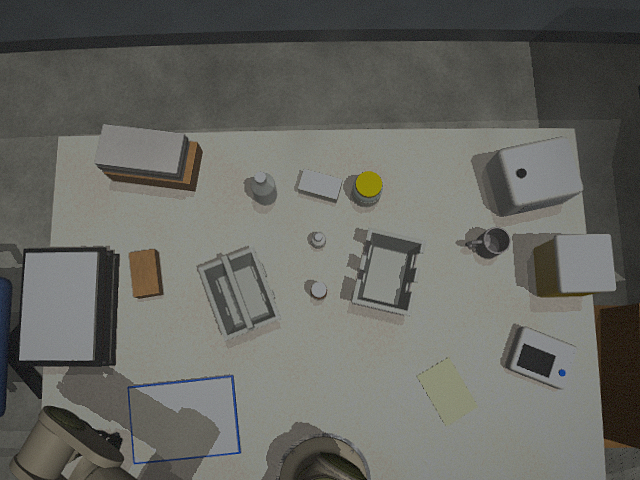

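View pics/side0.png

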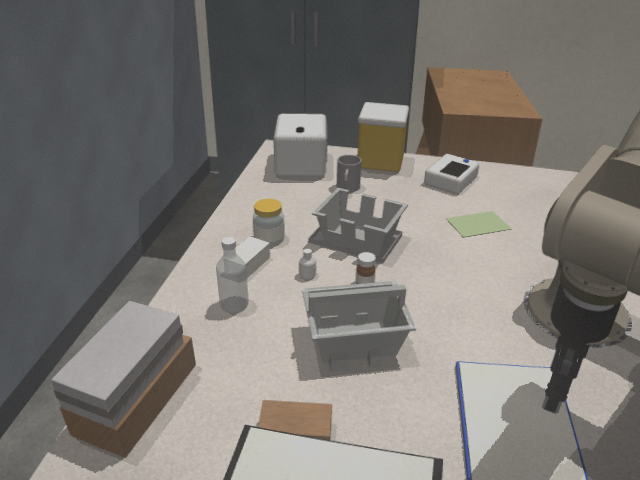

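```bash
cat > h.py <<'E'
from rig import *
import numpy as np, cv2
from scipy.spatial.transform import Rotation as R
def rotq(q): return R.from_quat([q[1],q[2],q[3],q[0]]).as_matrix()
def ray(n,uv,s=None):
    m=camera_model(n); T=m.get("world_from_camera")
    if T is None:
        W=np.eye(4);W[:3,:3]=rotq(s["ee_rot"]);W[:3,3]=s["eef_pos"];T=W@m["T_tool_cam"]
    K=np.array([[m["fx"],0,m["cx"]],[0,m["fy"],m["cy"]],[0,0,1.]])
    p=cv2.undistortPoints(np.array([[uv]],float),K,np.array([m["k1"],0,0,0.]))[0,0]
    return T[:3,3],T[:3,:3]@np.array([p[0],-p[1],-1])
def plane(n,uv,z,s=None):
    o,d=ray(n,uv,s); return o+d*(z-o[2])/d[2]
def proj(n,P,s=None):
    m=camera_model(n); T=m.get("world_from_camera")
    if T is None:
        W=np.eye(4);W[:3,:3]=rotq(s["ee_rot"]);W[:3,3]=s["eef_pos"];T=W@m["T_tool_cam"]
    c=T[:3,:3].T@(np.array(P)-T[:3,3]);x,y=c[0]/-c[2],-c[1]/-c[2];k=1+m["k1"]*(x*x+y*y)
    return m["cx"]+m["fx"]*x*k,m["cy"]+m["fy"]*y*k
E
```

```text
(no output)
```

The top view shows the bar tote around (238,290), with its bar from about (222,255) to (252,325). The lower tote is at (388,273). Next I'll enlarge both.

```bash
python3 - <<'E'
import cv2,numpy as np
t=cv2.imread("pics/top0.png");s=cv2.imread("pics/side0.png")
f=lambda im,x,y:cv2.resize(im[y:y+100,x:x+133],(400,300),interpolation=cv2.INTER_CUBIC)
m=np.vstack([np.hstack([f(t,180,240),f(t,330,222)]),np.hstack([f(s,290,275),f(s,292,175)])])
m=np.clip(m.astype(float)*1.4,0,255).astype(np.uint8)
cv2.imwrite("pics/m.png",m)
E
```

```text
(no output)
```

View pics/m.png

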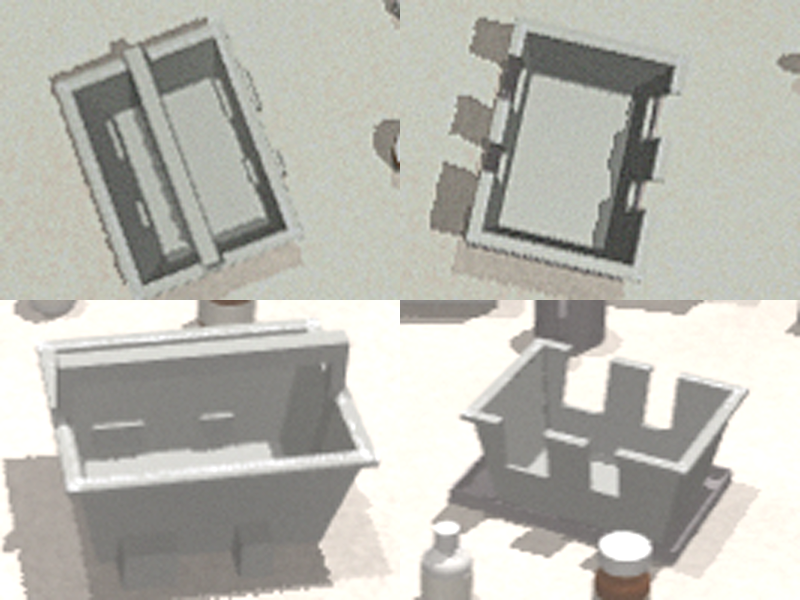

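The mosaic appears to show the wide feet of the bar tote (bottom left, 120–175 px) and the wide notches (bottom right, 500–545 px) both towards world +x. That contradicts the half-turn statement, so I'll check it numerically by drawing the known geometry at the measured poses.

```bash
python3 - <<'E'
from h import *
def c(p,ox,oy):return (ox+p[0]*133/400,oy+p[1]*100/300)
# rim outer corners in crops (order: +x left, +x right, -x right, -x left)
T=[plane("top",c(p,180,240),90)[:2] for p in [(55,85),(213,22),(300,235),(138,293)]]
L=[plane("top",c((p[0]-400,p[1]),330,222),94)[:2] for p in [(513,20),(688,62),(640,282),(468,240)]]
t=cv2.imread("pics/top0.png");s=cv2.imread("pics/side0.png")
ims={"top":cv2.resize(t,None,fx=4,fy=4,interpolation=2),"side":cv2.resize(s,None,fx=4,fy=4,interpolation=2)}
for nm,Q,segs in(("tote",T,[((x0,y),(x1,y),z) for y in(-78,78) for x0,x1 in((27,63),(-36,-14)) for z in (0,30)]),
                 ("lower",L,[((x0,y),(x1,y),94) for y in(-74,74) for x0,x1 in((25,65),(-38,-12))])):
    Q=np.array(Q);ctr=Q.mean(0);d=(Q[0]+Q[1]-Q[2]-Q[3]);w=Q[0]+Q[3]-Q[1]-Q[2]
    yaw=np.arctan2(d[1],d[0]);print(nm,ctr,"L",np.linalg.norm(d)/2,"W",np.linalg.norm(w)/2,"yaw",yaw,np.arctan2(w[1],w[0])-np.pi/2)
    for fl,col in((0,(0,0,255)),(np.pi,(255,120,0))):
        a=yaw+fl;Rm=np.array([[np.cos(a),-np.sin(a)],[np.sin(a),np.cos(a)]])
        for n in ims:
            for p,q,z in segs:
                P=[tuple(np.int32(4*np.array(proj(n,[*(ctr+Rm@np.array(v)),z])))) for v in(p,q)]
                cv2.line(ims[n],tuple(map(int,P[0])),tuple(map(int,P[1])),col,1)
f=lambda n,x,y:ims[n][4*y:4*y+400,4*x:4*x+532]
m=np.vstack([np.hstack([f("top",180,240),f("top",330,222)]),np.hstack([f("side",290,275),f("side",292,175)])])
m=cv2.resize(np.clip(m*1.4,0,255).astype(np.uint8),(798,600),interpolation=cv2.INTER_AREA);cv2.imwrite("pics/m2.png",m)
E
```

```text
tote [480.05885751 203.71986659] L 192.9474382551814 W 143.28714227799054 yaw 0.38578694666593916 0.3502755479955513
lower [ 525.55693802 -177.8461152 ] L 192.28978108751883 W 150.42015300353137 yaw -0.24454392771817934 -0.2587351240340956
```

View pics/m2.png

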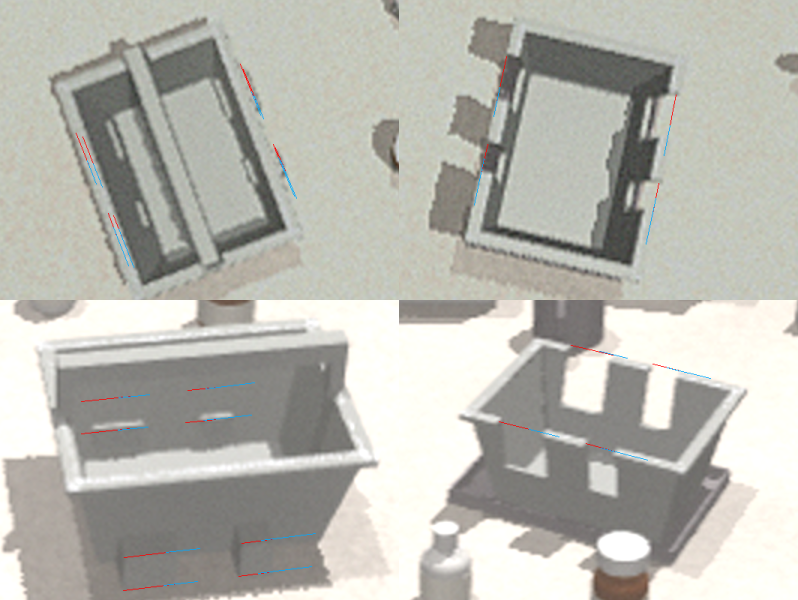

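The red overlay (measured yaw) fits the foot and notch edges in both totes. So the tote stands about 0.63 rad from nesting, with its wide end towards +x. I'll confirm that from close by, and start moving now.

```bash
cat >> h.py <<'E'
def go(pos,yaw):
    "turn units (tool rotvec), then shift units in final tool axes; tool x at yaw, z down"
    s=sense();R0=rotq(s["ee_rot"]);x=np.array([np.cos(yaw),np.sin(yaw),0]);z=np.array([0,0,-1.])
    R1=np.c_[x,np.cross(z,x),z]
    tv=R.from_matrix(R0.T@R1).as_rotvec()/np.deg2rad(8)
    print("pos",s["eef_pos"].round(1),"turn",tv.round(3),"shift",(R1.T@(np.array(pos)-s["eef_pos"])/25).round(3),"t",s["time_s"],"F",s["force"].round(1),"j",s["joints"].round(2))
E
python3 -c "
from h import *
go([480,204,270],3.51)"
```

```text
pos [164.  498.5 230.9] turn [-6.000e-03 -4.000e-03 -4.914e+00] shift [ -7.551 -15.544  -1.565] t 0.15 F [-0.2 -0.3  0.2] j [ 1.03  0.31  1.5   0.    1.33 -0.22]
```

```bash
python3 -m crank '[[[0,0,-0.3,0,0,-1,85],[0,0,-0.3,0,0,-1,85],[0,0,-0.3,0,0,-1,85],[0,0,-0.3,0,0,-1,85],[0,0,-0.3,0,0,-0.9,85],[-0.4,-0.8,0,0,0,0,85],[-0.48,-1,0,0,0,0,85],[-0.48,-1,0,0,0,0,85]]]' 60 &&
python3 -m crank '[[[-0.48,-1,0,0,0,0,85],[-0.48,-1,0,0,0,0,85],[-0.48,-1,0,0,0,0,85],[-0.48,-1,0,0,0,0,85],[-0.48,-1,0,0,0,0,85],[-0.48,-1,0,0,0,0,85],[-0.48,-1,0,0,0,0,85],[-0.48,-1,0,0,0,0,85]]]' &&
python3 -m crank '[[[-0.48,-1,0,0,0,0,85],[-0.48,-1,0,0,0,0,85],[-0.48,-1,0,0,0,0,85],[-0.48,-1,0,0,0,0,85],[-0.4,-0.7,0,0,0,0,85],[0,0,0,0,0,0,85],[0,0,0,0,0,0,85],[0,0,0,0,0,0,85]]]' && python3 - <<'E'
from h import *
import pickle
go([480,204,270],3.51)
s=sense();im=capture("wrist");pickle.dump(s,open("s1.pkl","wb"));cv2.imwrite("pics/w1.png",im)
E
```

```text
time_s: 0.95
eef_pos: [221.3, 444.8, 268.5]
ee_rot: [-0.0, -0.183, 0.983, -0.0]
force: [0.4, -0.9, 0.0]
grip_width: 0.997
grip_force: 0.0
time_s: 1.75
eef_pos: [382.8, 292.3, 268.6]
ee_rot: [-0.0, -0.182, 0.983, -0.0]
force: [0.0, 0.6, 0.3]
grip_width: 0.998
grip_force: 0.0
time_s: 2.55
eef_pos: [477.7, 204.9, 268.8]
ee_rot: [-0.0, -0.183, 0.983, 0.0]
force: [-0.2, 0.3, -0.8]
grip_width: 0.997
grip_force: 0.0
pos [477.7 204.9 268.8] turn [ 0.002 -0.002 -0.009] shift [-0.072 -0.067 -0.048] t 2.55 F [-0.2  0.3 -0.8] j [ 0.18  0.28  1.45  0.    1.42 -1.76]
```

View pics/w1.png

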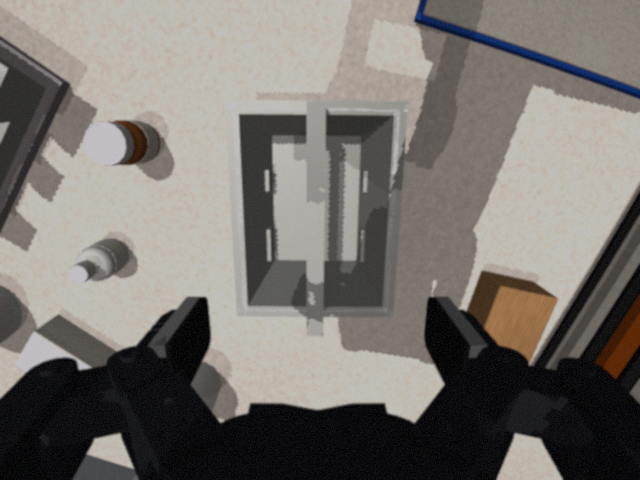

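The wrist view shows the tote upright in the frame, its bar at col ~316 from row 100 to 335. The wide inner slots are at rows 230–262 (the far end, world +x) and the narrow ones at 170–192, so the wide end does point to +x.

```bash
python3 - <<'E'
from h import *
import pickle
s=pickle.load(open("s1.pkl","rb"))
Q=np.array([plane("wrist",p,90,s)[:2] for p in [(238,317),(393,315),(407,102),(228,102)]])
d=Q[0]+Q[1]-Q[2]-Q[3];w=Q[0]-Q[1]+Q[3]-Q[2]
print(Q.round(1),Q.mean(0),np.linalg.norm(d)/2,np.linalg.norm(w)/2,np.arctan2(d[1],d[0]),np.arctan2(w[1],w[0]))
B=[plane("wrist",p,132,s)[:2] for p in [(316.5,105),(315.5,330)]];print(B,sum(B)/2,np.linalg.norm(B[0]-B[1]),np.arctan2(*(B[1]-B[0])[::-1]))
for p in [(268,246),(267,181)]: print(plane("wrist",p,30,s))
g=cv2.cvtColor(cv2.imread("pics/w1.png"),6)
for r in(150,200,250,290,325): print(r,g[r,296:336].tolist())
E
```

```text
[[600.3 168.9]
 [544.2 308.8]
 [361.9 239.6]
 [415.2 101. ]] [480.39428984 204.59371481] 196.08164251855916 149.63067492081743 0.35728521294200766 -1.1962889540810413
[array([394.2284667 , 171.65554378]), array([563.72847737, 235.86996738])] [478.97847204 203.76275558] 181.25602283291826 0.36213835145647794
[541.52349803 171.59866624  30.        ]
[475.26823054 147.6962515   30.        ]
150 [153, 153, 151, 150, 149, 150, 151, 149, 150, 152, 151, 150, 149, 152, 151, 150, 152, 152, 148, 148, 149, 154, 150, 149, 149, 149, 149, 150, 148, 138, 124, 106, 102, 92, 87, 81, 80, 83, 79, 81]
200 [174, 175, 176, 177, 174, 176, 178, 179, 176, 174, 162, 151, 144, 150, 151, 151, 146, 144, 144, 148, 141, 143, 144, 143, 145, 147, 149, 152, 150, 143, 142, 143, 133, 110, 90, 78, 77, 80, 79, 78]
250 [173, 170, 170, 169, 170, 169, 170, 169, 169, 168, 172, 168, 170, 168, 171, 170, 169, 169, 172, 168, 168, 171, 168, 170, 168, 171, 166, 165, 148, 143, 138, 130, 112, 89, 77, 80, 79, 77, 75, 79]
290 [62, 64, 62, 66, 63, 60, 66, 61, 63, 71, 89, 101, 105, 109, 110, 109, 107, 103, 103, 107, 104, 104, 102, 103, 105, 107, 102, 88, 70, 65, 61, 58, 60, 60, 61, 61, 62, 64, 63, 66]
325 [190, 191, 188, 188, 188, 188, 192, 189, 189, 184, 163, 145, 151, 161, 162, 161, 161, 164, 162, 161, 164, 162, 161, 161, 162, 165, 171, 179, 187, 190, 191, 190, 191, 192, 189, 191, 188, 186, 185, 181]
```

```bash
python3 -m crank '[[[-0.1,-0.05,0.8,0,0,0.06,60],[0,0,0.9,0,0,0,60],[0,0,0.9,0,0,0,60],[0,0,0.9,0,0,0,60],[0,0,0.9,0,0,0,60],[0,0,0.9,0,0,0,60],[0,0,0.8,0,0,0,60],[0,0,0.5,0,0,0,60]]]' 80 && python3 -c "
from h import *
go([480,204,104],3.502)"
```

```text
time_s: 3.4
eef_pos: [480.3, 204.5, 102.6]
ee_rot: [-0.001, -0.179, 0.984, 0.0]
force: [-0.7, 0.3, 0.4]
grip_width: 0.702
grip_force: 0.0
pos [480.3 204.5 102.6] turn [ 0.002 -0.011 -0.01 ] shift [ 0.016 -0.014 -0.056] t 3.4 F [-0.7  0.3  0.4] j [ 0.18  0.45  1.67  0.    1.03 -1.75]
```

```bash
python3 -m crank '[[[0,0,-0.04,0,0,0,0],[0,0,0,0,0,0,0],[0,0,0,0,0,0,0],[0,0,0,0,0,0,0],[0,0,0,0,0,0,0],[0,0,0,0,0,0,0],[0,0,0,0,0,0,0],[0,0,0,0,0,0,0]]]' 80 && python3 -m crank '[[[0,0,-0.1,0,0,0,0],[0,0,-0.2,0,0,0,0],[0,0,-0.3,0,0,0,0],[0,0,-0.3,0,0,0,0],[0,0,-0.2,0,0,0,0],[0,0,0,0,0,0,0],[0,0,0,0,0,0,0],[0,0,0,0,0,0,0]]]' 80
```

```text
time_s: 4.2
eef_pos: [481.7, 204.3, 105.9]
ee_rot: [0.001, -0.178, 0.984, 0.0]
force: [-1.7, 0.6, 5.8]
grip_width: 0.149
grip_force: 78.5
time_s: 5.0
eef_pos: [481.0, 203.9, 132.0]
ee_rot: [-0.0, -0.178, 0.984, 0.0]
force: [-0.1, -0.1, -4.3]
grip_width: 0.148
grip_force: 78.0
```

Gripped: 14 mm bar, about 4.4 N weight. Next I'll lift high, turn to the nesting yaw, and view the lower tote past the carried one.

```bash
python3 -m crank '[[[0,0,-0.5,0,0,0,0],[0,0,-0.9,0,0,0,0],[0,0,-1,0,0,0,0],[0,0,-1,0,0,0,0],[0,0,-1,0,0,0.3,0],[0,0,-1,0,0,0.6,0],[0,0,-1,0,0,0.7,0],[0,0,-1,0,0,0.7,0]]]' && python3 -m crank '[[[0,0,-0.8,0,0,0.7,0],[0,0,-0.4,0,0,0.7,0],[0,0,-0.1,0,0,0.5,0],[0,0,0,0,0,0.2,0],[0,0,0,0,0,0,0],[0,0,0,0,0,0,0],[0,0,0,0,0,0,0],[0,0,0,0,0,0,0]]]' && python3 -c "
from h import *
go([560,123,350],np.pi-.25)"
```

```text
time_s: 5.8
eef_pos: [480.9, 204.0, 319.2]
ee_rot: [0.0, -0.016, 1.0, 0.0]
force: [0.5, -0.8, -3.9]
grip_width: 0.147
grip_force: 78.3
time_s: 6.6
eef_pos: [481.1, 204.0, 349.7]
ee_rot: [-0.0, 0.128, 0.992, -0.0]
force: [0.9, 0.2, -4.0]
grip_width: 0.148
grip_force: 78.3
pos [481.1 204.  349.7] turn [-0.001 -0.002 -0.042] shift [-3.858 -2.359 -0.013] t 6.6 F [ 0.9  0.2 -4. ] j [ 0.18  0.26  1.27  0.    1.62 -1.14]
```

```bash
python3 -m crank '[[[-0.4,-0.25,0,0,0,0,0],[-0.8,-0.5,0,0,0,0,0],[-1,-0.6,0,0,0,0,0],[-0.9,-0.5,0,0,0,0,0],[-0.5,-0.3,0,0,0,0,0],[-0.2,-0.15,0,0,0,0,0],[0,0,0,0,0,0,0],[0,0,0,0,0,0,0]]]' && python3 - <<'E'
from h import *
import pickle
go([560,123,350],np.pi-.25)
s=sense();im=capture("wrist");pickle.dump(s,open("s2.pkl","wb"));cv2.imwrite("pics/w2.png",im)
cv2.imwrite("pics/side2.png",capture("side"))
E
```

```text
time_s: 7.4
eef_pos: [558.1, 124.9, 350.0]
ee_rot: [-0.0, 0.127, 0.992, 0.0]
force: [0.4, -0.3, -3.2]
grip_width: 0.147
grip_force: 78.3
pos [558.1 124.9 350. ] turn [ 0.002 -0.    -0.041] shift [-0.094 -0.054 -0.   ] t 7.4 F [ 0.4 -0.3 -3.2] j [ 0.02  0.37  1.11  0.    1.66 -1.3 ]
```

View pics/w2.png

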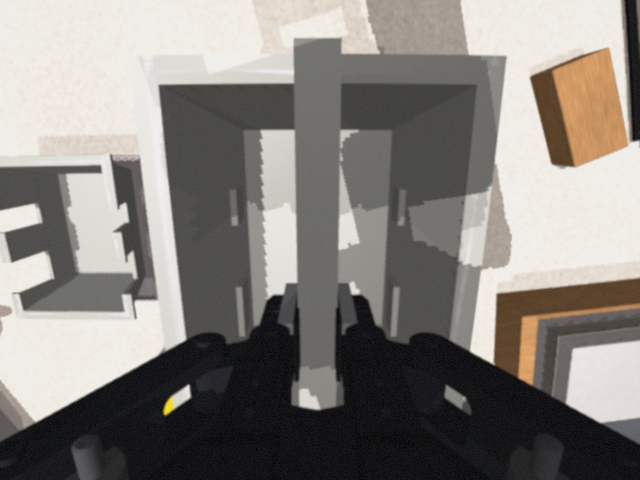

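View pics/side2.png

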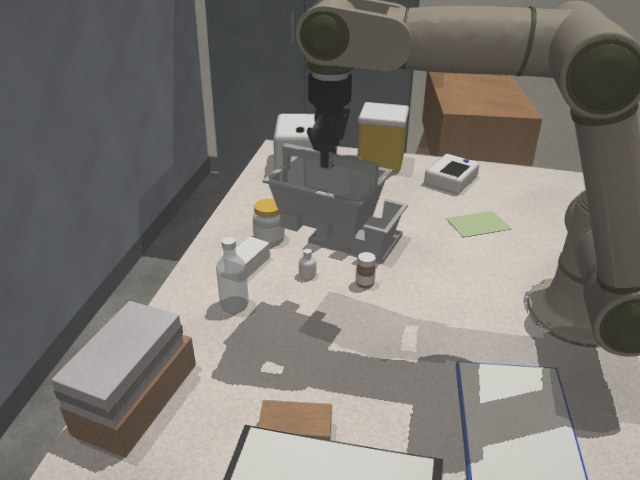

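The wide notches are at rows 248–283 and the narrow ones at 203–230. The carried tote's wide slots are also at the bottom of the picture, so the ends now match. I'll enlarge the lower tote to measure it.

```bash
python3 - <<'E'
import cv2
im=cv2.imread("pics/w2.png")[140:335,0:165]
im=cv2.resize(im,None,fx=3,fy=3,interpolation=cv2.INTER_CUBIC)
cv2.imwrite("pics/c2.png",im)
E
```

```text
(no output)
```

View pics/c2.png

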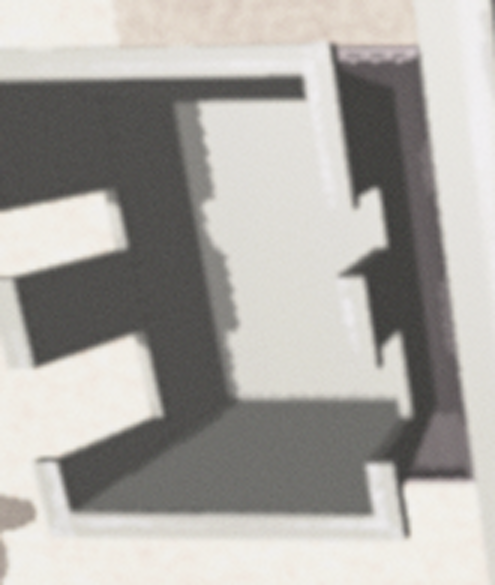

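```bash
python3 - <<'E'
from h import *
import pickle
s=pickle.load(open("s2.pkl","rb"))
f=lambda p:plane("wrist",((p[0]+.5)/3-.5,(p[1]+.5)/3-.5+140),94,s)[:2]
mx,px,pf,l=f((330,43)),f((405,535)),f((50,535)),f((0,51))
for a,b,n in((mx,px,"near side"),(pf,px,"+x edge"),(l,mx,"-x edge")):
    d=b-a;print(n,np.linalg.norm(d),np.arctan2(d[1],d[0]))
for yaw in(-.245,-.255):
    e=np.array([np.cos(yaw),np.sin(yaw)]);n=np.array([-e[1],e[0]])
    print("yaw",yaw,"x:",[round(float(p@e),1) for p in(mx,l,px,pf)],"notch",[round(float(f(p)@e),1) for p in((345,207),(355,276),(382,365),(382,462))],[round(float(f(p)@e),1) for p in((8,279),(24,365),(50,458))],
     "y:",[round(float(p@n),1) for p in(mx,px,pf)])
    xc=np.mean([mx@e,px@e,l@e,pf@e]);yc=np.mean([(mx@n+px@n)/2-76,(px@n+pf@n)/2]);print("centre",xc*e+yc*n)
E
```

```text
near side 195.3220667721263 -0.2517385054558558
+x edge 152.2442715769564 1.3294082889619447
-x edge 125.69320908018183 1.3232928985477521
yaw -0.245 x: [458.6, 458.3, 653.9, 654.4] notch [518.4, 545.0, 580.7, 621.6] [544.5, 579.8, 619.7] y: [33.5, 32.1, -120.1]
centre [ 529.09870754 -177.21373637]
yaw -0.255 x: [458.2, 459.1, 653.5, 655.6] notch [518.1, 544.7, 580.4, 621.3] [545.6, 580.8, 620.8] y: [38.0, 38.7, -113.5]
centre [ 529.15477044 -176.72489795]
```

Notch and rim edges agree (x' = 556.4 ±0.6), which puts the lower tote's centre at about (529,-177), yaw -0.25.

```bash
python3 -c "
from h import *
go([529.4,-177.2,215],np.pi-.25)"
```

```text
pos [558.  125.  350.1] turn [ 0.002  0.002 -0.038] shift [ -1.883 -11.997   5.406] t 7.5 F [-0.2 -0.7 -3.9] j [ 0.02  0.37  1.11  0.    1.66 -1.3 ]
```

```bash
python3 -m crank '[[[-0.05,-0.3,0,0,0,-0.04,0],[-0.1,-0.6,0,0,0,0,0],[-0.13,-0.8,0,0,0,0,0],[-0.15,-1,0,0,0,0,0],[-0.15,-1,0,0,0,0,0],[-0.15,-1,0,0,0,0,0],[-0.15,-1,0,0,0,0,0],[-0.15,-1,0,0,0,0,0]]]' && python3 -m crank '[[[-0.15,-1,0,0,0,0,0],[-0.15,-1,0,0,0,0,0],[-0.15,-1,0,0,0,0,0],[-0.15,-0.8,0.2,0,0,0,0],[-0.15,-0.7,0.4,0,0,0,0],[-0.12,-0.5,0.6,0,0,0,0],[-0.08,-0.2,0.7,0,0,0,0],[-0.05,-0.1,0.7,0,0,0,0]]]' && python3 -m crank '[[[0,0,0.7,0,0,0,0],[0,0,0.7,0,0,0,0],[0,0,0.6,0,0,0,0],[0,0,0.4,0,0,0,0],[0,0,0.2,0,0,0,0],[0,0,0,0,0,0,0],[0,0,0,0,0,0,0],[0,0,0,0,0,0,0]]]' && python3 - <<'E'
from h import *
go([529.4,-177.2,205],np.pi-.25)
t=capture("top");d=capture("side");w=capture("wrist")
cv2.imwrite("pics/t3.png",t);cv2.imwrite("pics/d3.png",d);cv2.imwrite("pics/w3.png",w)
f=lambda im,x,y,a,b:cv2.resize(im[y:y+b,x:x+a],(400,600 if b>a else 300),interpolation=cv2.INTER_CUBIC)
a=cv2.resize(d[130:280,295:435],(560,600),interpolation=2);b=cv2.resize(t[220:330,345:433],(240,300),interpolation=2);c=cv2.resize(w,(240,180))
z=np.zeros((600,240,3),np.uint8);z[:300]=b;z[310:490]=c
cv2.imwrite("pics/m3.png",np.clip(np.hstack([a,z])*1.3,0,255).astype(np.uint8))
E
```

```text
time_s: 8.3
eef_pos: [541.2, -46.3, 350.0]
ee_rot: [0.0, 0.125, 0.992, -0.0]
force: [0.7, -0.6, -4.8]
grip_width: 0.145
grip_force: 78.3
time_s: 9.1
eef_pos: [532.6, -180.1, 283.5]
ee_rot: [-0.0, 0.125, 0.992, 0.0]
force: [-0.1, 0.4, -3.3]
grip_width: 0.141
grip_force: 78.3
time_s: 9.9
eef_pos: [533.4, -179.0, 220.5]
ee_rot: [0.001, 0.125, 0.992, -0.0]
force: [0.6, -0.4, -3.8]
grip_width: 0.145
grip_force: 78.2
pos [ 533.4 -179.   220.5] turn [-0.003  0.009 -0.005] shift [0.174 0.032 0.62 ] t 9.9 F [ 0.6 -0.4 -3.8] j [-0.53  0.4   1.4  -0.    1.34 -1.85]
```

View pics/m3.png

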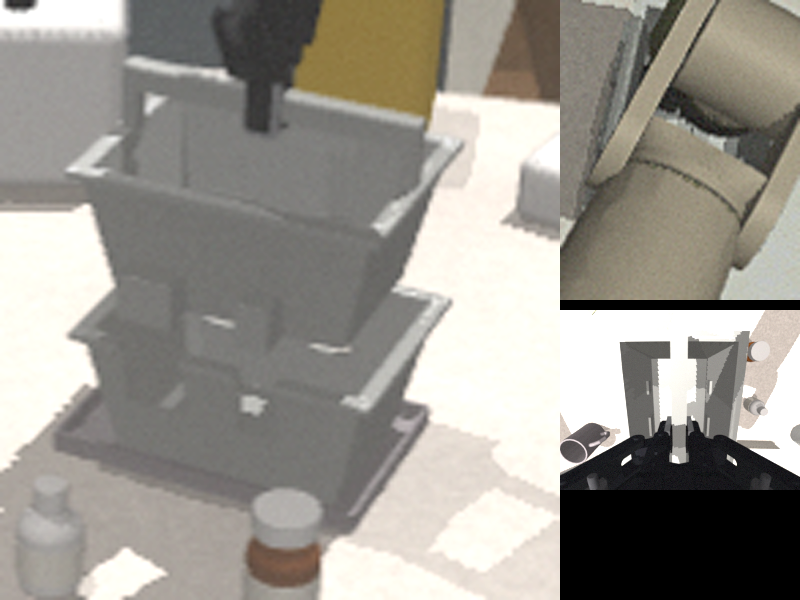

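The side view shows the wide feet (118–175) above the wide notches and the tote level. Next I'll compare matching rim corners: carried (70,170), (462,145), (382,237) against lower (70,335), (450,300), (372,407).

```bash
python3 - <<'E'
from h import *
f=lambda p,z:plane("side",(295+p[0]/4,130+p[1]/4),z)[:2]
zt=220.5-106+90
C=[f(p,zt) for p in((69,170),(463,146),(380,237))];L=[f(p,94) for p in((70,335),(450,300),(372,407))]
e=np.array([np.cos(-.25),np.sin(-.25)]);n=np.array([-e[1],e[0]])
print([p.round(1) for p in C],[p.round(1) for p in L])
for c,l in zip(C,L): print("move tote x,y by",((l-c)@e).round(1),((l-c)@n).round(1))
print("tote ctr",(C[0]+C[1])/2,"lower",(L[0]+L[1])/2)
s=cv2.imread("pics/d3.png"); r=np.clip(s[190:235,300:400]*1.5,0,255).astype(np.uint8)
E
```

```text
[array([ 641.7, -127.9]), array([ 415.2, -215.4]), array([452.6, -86.2])] [array([ 639.4, -123. ]), array([ 413.5, -220.2]), array([448.4, -81.9])]
move tote x,y by -3.4 4.1
move tote x,y by -0.5 -5.1
move tote x,y by -5.1 3.1
tote ctr [ 528.44605183 -171.64131326] lower [ 526.44406422 -171.63323031]
```

```bash
python3 -m crank '[[[0.08,0.03,0.1,0,0,0,0],[0.08,0,0.2,0,0,0,0],[0,0,0.2,0,0,0,0],[0,0,0.1,0,0,0,0],[0,0,0.05,0,0,0,0],[0,0,0.04,0,0,0,0],[0,0,0,0,0,0,0],[0,0,0,0,0,0,0]]]' && python3 -c "
from h import *
go([529.4,-177.2,200],np.pi-.25)"
python3 -m crank '[[[0,0,0.03,0,0,0,0],[0,0,0.03,0,0,0,0],[0,0,0.03,0,0,0,0],[0,0,0.03,0,0,0,0],[0,0,0.03,0,0,0,0],[0,0,0,0,0,0,0],[0,0,0,0,0,0,0],[0,0,0,0,0,0,0]]]'
```

```text
time_s: 10.85
eef_pos: [529.6, -177.2, 202.7]
ee_rot: [0.0, 0.125, 0.992, -0.0]
force: [-0.6, -0.0, -3.8]
grip_width: 0.148
grip_force: 78.3
pos [ 529.6 -177.2  202.7] turn [-0.     0.001 -0.006] shift [ 0.006 -0.001  0.107] t 10.85 F [-0.6 -0.  -3.8] j [-0.53  0.41  1.44 -0.    1.29 -1.85]
time_s: 11.65
eef_pos: [529.5, -177.2, 198.9]
ee_rot: [0.0, 0.125, 0.992, -0.0]
force: [0.4, -1.4, -3.8]
grip_width: 0.148
grip_force: 78.3
```

```bash
python3 -m crank '[[[0,0,0.03,0,0,0,0],[0,0,0.03,0,0,0,0],[0,0,0.03,0,0,0,0],[0,0,0.02,0,0,0,0],[0,0,0,0,0,0,0],[0,0,0,0,0,0,0],[0,0,0,0,0,0,0],[0,0,0,0,0,0,0]]]'
```

```text
time_s: 12.45
eef_pos: [529.5, -177.2, 196.1]
ee_rot: [0.0, 0.125, 0.992, -0.0]
force: [-0.5, 0.1, -3.9]
grip_width: 0.144
grip_force: 78.3
```

Underside is at about 90 mm, below the rim at 94, with no contact, so the feet are in the notches. Continuing gently.

```bash
python3 -m crank '[[[0,0,0.03,0,0,0,0],[0,0,0.03,0,0,0,0],[0,0,0.03,0,0,0,0],[0,0,0.03,0,0,0,0],[0,0,0.03,0,0,0,0],[0,0,0,0,0,0,0],[0,0,0,0,0,0,0],[0,0,0,0,0,0,0]]]'
```

```text
time_s: 13.25
eef_pos: [529.5, -177.2, 192.3]
ee_rot: [0.0, 0.125, 0.992, -0.0]
force: [0.2, -0.8, -3.7]
grip_width: 0.149
grip_force: 78.3
```

```bash
python3 -m crank '[[[0,0,0.05,0,0,0,0],[0,0,0.05,0,0,0,0],[0,0,0.05,0,0,0,0],[0,0,0.05,0,0,0,0],[0,0,0,0,0,0,0],[0,0,0,0,0,0,0],[0,0,0,0,0,0,0],[0,0,0,0,0,0,0]]]'
```

```text
time_s: 14.05
eef_pos: [529.5, -177.2, 187.3]
ee_rot: [0.0, 0.125, 0.992, -0.0]
force: [-0.1, 0.2, -2.5]
grip_width: 0.146
grip_force: 78.3
```

```bash
python3 -m crank '[[[0,0,0.05,0,0,0,0],[0,0,0.05,0,0,0,0],[0,0,0.05,0,0,0,0],[0,0,0.05,0,0,0,0],[0,0,0.05,0,0,0,0],[0,0,0.05,0,0,0,0],[0,0,0,0,0,0,0],[0,0,0,0,0,0,0]]]'
```

```text
time_s: 14.85
eef_pos: [529.5, -177.2, 179.8]
ee_rot: [0.0, 0.125, 0.992, -0.0]
force: [0.1, 0.0, -3.4]
grip_width: 0.146
grip_force: 78.3
```

```bash
python3 -m crank '[[[0,0,0.06,0,0,0,0],[0,0,0.06,0,0,0,0],[0,0,0.06,0,0,0,0],[0,0,0.06,0,0,0,0],[0,0,0.06,0,0,0,0],[0,0,0.06,0,0,0,0],[0,0,0,0,0,0,0],[0,0,0,0,0,0,0]]]'
```

```text
time_s: 15.65
eef_pos: [529.5, -177.2, 170.8]
ee_rot: [-0.0, 0.125, 0.992, 0.0]
force: [-0.1, 0.2, -3.4]
grip_width: 0.153
grip_force: 78.3
```

```bash
python3 -m crank '[[[0,0,0.06,0,0,0,0],[0,0,0.06,0,0,0,0],[0,0,0.06,0,0,0,0],[0,0,0.06,0,0,0,0],[0,0,0.06,0,0,0,0],[0,0,0.06,0,0,0,0],[0,0,0.06,0,0,0,0],[0,0,0.06,0,0,0,0]]]'
```

```text
time_s: 16.45
eef_pos: [529.5, -177.2, 158.7]
ee_rot: [0.0, 0.125, 0.992, 0.0]
force: [-0.2, 0.3, -2.8]
grip_width: 0.144
grip_force: 78.3
```

```bash
python3 -m crank '[[[0,0,0.03,0,0,0,0],[0,0,0.03,0,0,0,0],[0,0,0.03,0,0,0,0],[0,0,0.03,0,0,0,0],[0,0,0.02,0,0,0,0],[0,0,0.02,0,0,0,0],[0,0,0,0,0,0,0],[0,0,0,0,0,0,0]]]'
```

```text
time_s: 17.25
eef_pos: [529.5, -177.2, 154.8]
ee_rot: [-0.0, 0.125, 0.992, 0.0]
force: [-0.1, -0.2, -3.0]
grip_width: 0.151
grip_force: 78.3
```

```bash
python3 -m crank '[[[0,0,0.04,0,0,0,0],[0,0,0.04,0,0,0,0],[0,0,0.04,0,0,0,0],[0,0,0.03,0,0,0,0],[0,0,0,0,0,0,0],[0,0,0,0,0,0,0],[0,0,0,0,0,0,0],[0,0,0,0,0,0,0]]]'
```

```text
time_s: 18.05
eef_pos: [529.5, -177.2, 151.1]
ee_rot: [0.0, 0.125, 0.992, -0.0]
force: [-0.0, -0.1, -3.8]
grip_width: 0.147
grip_force: 78.3
```

```bash
python3 -m crank '[[[0,0,0.02,0,0,0,0],[0,0,0.02,0,0,0,0],[0,0,0,0,0,0,0],[0,0,0,0,0,0,0],[0,0,0,0,0,0,0],[0,0,0,0,0,0,0],[0,0,0,0,0,0,0],[0,0,0,0,0,0,0]]]'
```

```text
time_s: 18.85
eef_pos: [529.5, -177.2, 150.1]
ee_rot: [0.0, 0.125, 0.992, 0.0]
force: [0.0, -0.1, -2.8]
grip_width: 0.147
grip_force: 78.4
```

```bash
python3 -m crank '[[[0,0,0.02,0,0,0,0],[0,0,0.01,0,0,0,0],[0,0,0,0,0,0,0],[0,0,0,0,0,0,0],[0,0,0,0,0,0,0],[0,0,0,0,0,0,0],[0,0,0,0,0,0,0],[0,0,0,0,0,0,0]]]'
```

```text
time_s: 19.65
eef_pos: [529.6, -177.1, 150.0]
ee_rot: [0.0, 0.125, 0.992, -0.0]
force: [-3.2, 2.2, 6.0]
grip_width: 0.143
grip_force: 79.6
```

Contact at TCP 150, i.e. underside at 44 mm: home. Releasing.

```bash
python3 -m crank '[[[0,0,0,0,0,0,20],[0,0,0,0,0,0,30],[0,0,0,0,0,0,45],[0,0,0,0,0,0,50],[0,0,0,0,0,0,50],[0,0,0,0,0,0,50],[0,0,0,0,0,0,50],[0,0,0,0,0,0,50]]]' && python3 -m crank '[[[0,0,-0.1,0,0,0,50],[0,0,-0.3,0,0,0,50],[0,0,-0.6,0,0,0,50],[0,0,-0.9,0,0,0,50],[0,0,-1,0,0,0,50],[0,0,-1,0,0,0,50],[0,0,-1,0,0,0,50],[0,0,-0.6,0,0,0,50]]]' && python3 -m crank '[[[0.5,0.5,-0.4,0,0,0,50],[0.8,0.8,0,0,0,0,50],[1,1,0,0,0,0,50],[1,1,0,0,0,0,50],[0.6,0.6,0,0,0,0,50],[0,0,0,0,0,0,50],[0,0,0,0,0,0,50],[0,0,0,0,0,0,50]]]' && python3 - <<'E'
from h import *
d=capture("side");w=capture("wrist")
a=cv2.resize(d[130:330,220:440],(440,400),interpolation=2);b=cv2.resize(w,(360,270));z=np.zeros((400,360,3),np.uint8);z[:270]=b
cv2.imwrite("pics/m4.png",np.hstack([a,z]));s=sense();print(s["force"],s["eef_pos"])
E
```

```text
time_s: 20.45
eef_pos: [529.5, -177.2, 149.3]
ee_rot: [0.0, 0.125, 0.992, -0.0]
force: [-0.3, -0.6, 0.4]
grip_width: 0.583
grip_force: 0.0
time_s: 21.25
eef_pos: [529.7, -177.3, 289.6]
ee_rot: [0.001, 0.125, 0.992, -0.001]
force: [-0.7, -0.4, 0.4]
grip_width: 0.585
grip_force: 0.0
time_s: 22.05
eef_pos: [459.6, -59.3, 296.9]
ee_rot: [0.0, 0.125, 0.992, -0.0]
force: [-1.0, 0.9, -1.1]
grip_width: 0.586
grip_force: 0.0
[-0.1600568 -0.1621436 -0.8852697] [459.55748636 -59.27471244 296.64544843]
```

View pics/m4.png

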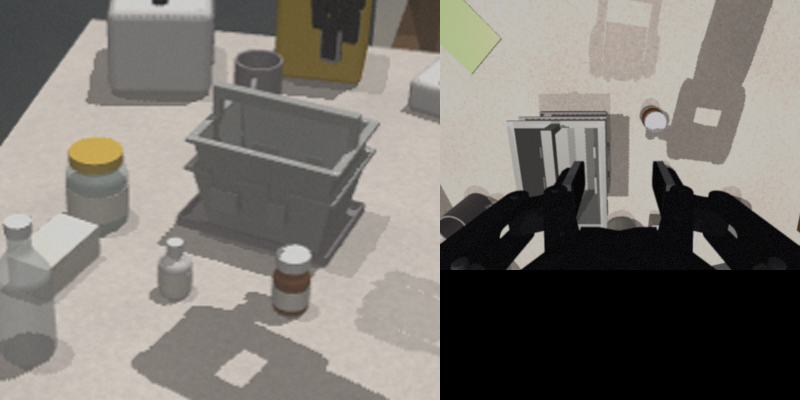

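The picture shows the tote nested, with its rim parallel to the lower one and about 40 mm above it as expected. The bottles and jars are untouched and the gripper is clear.

```bash
python3 -c "
from rig import *
print(finish_job())"
```

```text
the job is handed in; nothing more can be done
None
```

The bar tote is nested level and fully home in the lower tote (underside at 44 mm, about 10 N at contact), released and handed in at about 22 s; the images showed its wide feet already at the wide-notch end, so I turned it about 0.61 rad, not a half turn.

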